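# Load a setting blank into the soldering fixture with the sprung tongs

## Task

Take the red-handled sprung tongs out of their forked rest, squeeze them shut on the square top of the brass blank in the dark wood stock block, and set the blank's stem into the hole of the aluminium-topped soldering fixture. Press it down through the drag of the fixture's cheeks, gently but firmly, until you feel it stand on the hidden sprung stop and push that stop down a little (steady, not hard), then let it go, and hang the tongs back in the notches of their rest. Handle the blank with the tongs only, never with the fingers, and leave the other blanks and the rest of the bench alone.

Things in the scene. Friction and masses are not known exactly. Their poses are not given: they have to be found in the camera images.
- tongs: Parallel sprung tongs hanging upright in the rest, jaws down; red grips, 103 mm tall, 120 g. Origin: midway between the jaw tips, at their underside; z up, the arms close along y. Arms 14 mm wide (x), 24 mm below z = 45 mm, outer faces 42 mm apart relaxed, up to z = 94 mm; jaw tips 14 mm tall, 10 mm wide (x), 20 mm apart relaxed. Jaw gap = width over the grips less 22 mm.
- tongs_grip (a point): Where to hold the tongs: the centre between their red grips, 66 mm above tongs, which span 20 mm above and below it. Squeeze along the tongs' y. At 21 to 25 mm below this point a ledge sticks out 5 mm from each arm and stands under the fingertips; keep the fingertips just above it. Squeezed to 36 mm width they are held securely, jaws 14 mm apart; 40 to 60 N holds the blank.
- tongs_left (a joint): How far each arm of the tongs is squeezed in, 0 (relaxed) to 0.008 m; both arms slide alike when squeezed, and stay parallel. Each arm pushes outwards with 1.5 N per mm. 0.0055 when shut on the blank's 9 mm square top.
- tong_rest: Fixed fork on a base 85 x 75 x 4 mm: two wooden posts at x = +-16 to 28 mm, 25 mm wide in y, with notches open upward, seats at z = 88 mm, lips to 94 mm. Origin: centre of its underside. The tongs' crossbar (8 mm thick, 51 mm long in x, underside at the tongs' z = 82 mm) lies in the notches (13 mm wide in y, end plates 56 mm apart), axes parallel (either way round), jaw tips 6 mm above the table.
- stock: Fixed dark wood stock block, 60 x 150 x 56 mm high. Origin: centre of its underside. Three holes along its y at -45, 0 and 45 mm hold the three upright blanks, whose flanges rest on its top.
- blank: The brass-yellow setting blank, 64 mm long, about 40 g, upright in one of the stock holes (which one varies), foot 6 mm above the table. Origin: centre of the foot of its stem, z up. Round stem 10 mm thick, z = 0 to 50 mm (lowest 8 mm tapers to 6 mm); flange 20 mm across, z = 50 to 54 mm; square top 9 x 9 mm, z = 54 to 64 mm, its sides along the blank's x and y.
- blank_steel: The same blank in dark steel: leave it.
- blank_white: The same blank in white: leave it.
- fixture: Fixed soldering fixture: grey housing 56 x 56 mm, aluminium top, on a dark base plate 130 x 100 mm. Origin: centre of its underside, z up. Vertical hole on its z axis, 12.5 mm across with a 2 mm bevel. Two sprung cheeks at z = 48 mm grip the stem: wedging them apart takes about 6 to 12 N down as the foot passes z = 50 to 40 mm, then they drag with 3 to 8 N.
- fixture_mouth (a point): Centre of the fixture hole's mouth, 60 mm above fixture. Inside, 27 to 47 mm below, is the top of a sprung stop pin, set anew each time, unseen and not reported. It yields 1 mm per 8 N, 4 mm at most: on it the push rises above the drag. Push slowly to about 14 N in all (10 N on the pin), keep it half a second. Over 18 N on the pin is too much. On release the blank may ride up 1 to 2 mm.
- flux_jar: Amber jar, 50 mm across, 60 mm tall, bystander.
- flux_brush: Brush lying on the bench, 150 mm, bystander.
- mandrel: Tapered steel ring mandrel lying on the bench, 160 mm long, bystander.
- hammer: Small hammer lying on the bench, 220 mm, bystander.
- copper_disc: Copper disc, 44 mm across, 12 mm high, bystander.
Not all that is in view belongs to the job. Several things have the shape of the tong_rest; the one meant has the colours described above.

How it is judged:
By the outcome, as a careful person would: the job done as asked, in the order asked, and still so for the second after the job is handed in, with the robot touching nothing.
It also fails if it takes over 58 s, if anything falls off the work surface, if the arm or the gripper's body presses on something with over 40 N, if the wrist force passes 120 N, or if a joint passes its speed limit or range.

## Robot

A 6-joint arm with a two-finger parallel gripper is mounted at the origin on the work surface. World frame = base frame: x ahead of the robot, y to its left, z up, the work surface at z = 0. Lengths are in m, angles in degrees, forces in N, time in s.
With the tool pointing down it reaches from about 0.275 to 0.975 m from the base axis. Payload 8.4 kg.
Tool frame: the origin (TCP) lies at the very end of the fingers, on their centre line; the grasp point (between the pads) lies r.grip_point_offset behind it (r.grip_point_offset is the distance from the TCP to the grasp point, in m); z points along the fingers, y is the direction in which the jaws open and shut (so a half turn about z gives the same grasp; the last joint's range is limited). The gripper opens to 92 mm and grips with 3 to 60 N. Pads are 20 mm wide; open, the fingers measure 128 mm over their backs; the gripper's body (75 mm by 189 mm) begins 69 mm behind the grasp point.
Start: joints at [-63.736, 20.225, 93.587, -0, 66.188, -0.138], TCP at [0.278, -0.56, 0.215] pointing down, gripper open.
Joint ranges: [-150.9, 150.9], [-52.94, 120.26], [3.33, 152.33], [-74.26, 254.26], [0, 154.13], [-172.89, 172.89]. Speed limits (degrees/s): [127.2, 127.2, 159.86, 180, 180, 180].

## Interface

Orientations are given as [roll, pitch, yaw] about the fixed x, y, z axes, in that order (R = Rz(yaw) Ry(pitch) Rx(roll)).
In Python, from plant import r gives the robot as it stands. The module is installed in compiled form; this text tells all that it offers.
- The arm moves only by the tool play_rows, never from a script. Its argument "rows" is a list of rows, each an object of numbers: "x", "y", "z": the shift along the tool's x, y, z in units of 60 mm (1.0 is 60 mm); "twist": the turn about the tool's z in units of 8 degrees (1.0 is 8 degrees). In form: [{"x": .., "y": .., "z": .., "twist": ..}, ...]. A call has 1 to 10 rows; each row is the pose to reach, as a shift and turn from the pose measured when the call began, along the tool's axes at that moment; what a row does not reach only later rows make up. A row lasts 1/8 s, in which the tool goes at most 62.5 mm and 10.7 degrees, less where a joint would pass 70% of its speed; a pose out of reach is approached as far as the arm can. A call with a gripper value outside its range is refused whole. "fingers" is the finger opening in mm, from 0 to 91.9, set as the call begins (left out, the last holds). The fingers move at their own pace and stop on an object; "force" is the grip in N (left out, the last holds). Time passes only in rows, so rows that repeat a pose let the fingers close. It gives the time, the measured TCP pose, the force and the opening at its end, in the units of the state.
- r.state(): the state, without advancing time (a new reading comes with each control period).
- r.read_camera(name): name is "scene" or "top"; returns a dict with "frame" (384x512x3 uint8, red, green, blue), "camera_matrix" (3x3 intrinsics, pixels), "R" (3x3) and "t" (3): a world point X has camera coordinates R X + t. Camera axes: x right, y down, z forward; pixel columns grow to the right and rows downward; lengths in m; the calibration is good to about 2 mm. A picture is of the moment at which its call begins. There is no depth.
- r.hand_in(): hands the job in, once; it reports no verdict.
The state is a dict: "time_s": time; "joints": joint angles; "qd": joint speeds; "effort": joint torques, N m; "tcp_pos": TCP position; "tcp_rot": TCP orientation; "ft_force": force on the tool from outside, world axes, zero at the start; "moment": the same for the moment, N m; "width": finger opening in m.
Only numpy, scipy, OpenCV 4.12 (cv2) and the standard library are available. Lean on these libraries where they do the work, as an engineer would, in place of code of your own. Each camera call takes 0.05 s, during which the arm holds its last target.

## Working session

There is one attempt and no reset: what is moved stays moved. The work goes in short steps, Python scripts to look and compute and a tool call to move; the robot and the scene stay as the last step left them, time stands still between calls to the robot, and variables do not carry over. Pictures are saved under pics/ and viewed, and the job is handed in when it is done.

Besides the shell and the picture viewer there is one more tool, called after "Emit:" by a JSON object that holds its "fn" and its "kwargs", one argument or row to a line. play_rows: Moves the arm, as the interface text tells. Its arguments: {"type":"object","properties":{"rows":{"type":"array"},"fingers":{"type":"number"},"force":{"type":"number"}},"required":["rows"]}

```bash
mkdir -p pics; python3 - <<'E'
from plant import r
import cv2,numpy as np,pickle
s=r.state();print(s, r.grip_point_offset)
for n in("scene","top"):
    c=r.read_camera(n);pickle.dump(c,open(n+'.pkl','wb'))
    cv2.imwrite(f'pics/{n}0.png',cv2.resize(c["frame"][:,:,::-1],(800,600),interpolation=cv2.INTER_CUBIC))
    print(n,c["camera_matrix"],c["R"],c["t"], -c["R"].T@c["t"])
E
```

```text
{'time_s': 0.0, 'joints': array([-6.37362422e+01,  2.02626969e+01,  9.36301204e+01, -6.34060631e-04,
        6.61868079e+01, -1.36847805e-01]), 'qd': array([ 0.00416257, -0.00535096,  0.07545914,  0.04191293,  0.04905093,
        0.01450439]), 'effort': array([ 2.62602647e-03, -5.93819225e+01, -3.34224129e+01,  6.98309555e-02,
        2.32580840e-02, -1.07697340e-04]), 'tcp_pos': array([ 0.27768322, -0.55936361,  0.2138536 ]), 'tcp_rot': array([-1.79920374e+02,  3.89542681e-04,  2.64008623e+01]), 'ft_force': array([ 0.71804803, -0.56996906,  0.22245932]), 'moment': array([-0.01700071,  0.00945593, -0.00180871]), 'width': 0.09207786771654508} 0.0187
scene [[377.60299741   0.         258.04662981]
 [  0.         377.60299741 188.12113839]
 [  0.           0.           1.        ]] [[ 0.38047617  0.92474416  0.00927993]
 [ 0.63199285 -0.25267476 -0.73262576]
 [-0.67514659  0.28461149 -0.68056843]] [-0.14292519 -0.29454261  1.52394271] [ 1.26941317 -0.37598585  0.82268413]
top [[398.50365324   0.         257.85370339]
 [  0.         398.50365324 192.33389205]
 [  0.           0.           1.        ]] [[-0.01215831 -0.99989037  0.00845163]
 [-0.99692456  0.01146698 -0.07752376]
 [ 0.07741835 -0.0093682  -0.99695468]] [-0.0885002   0.55421151  1.05965975] [ 0.46939395 -0.08491853  1.10014528]
```

View pics/scene0.png

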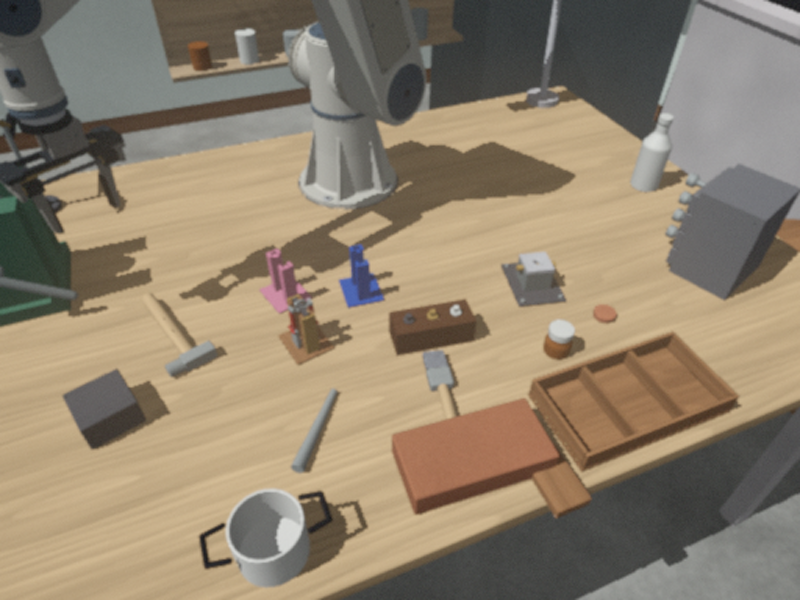

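View pics/top0.png

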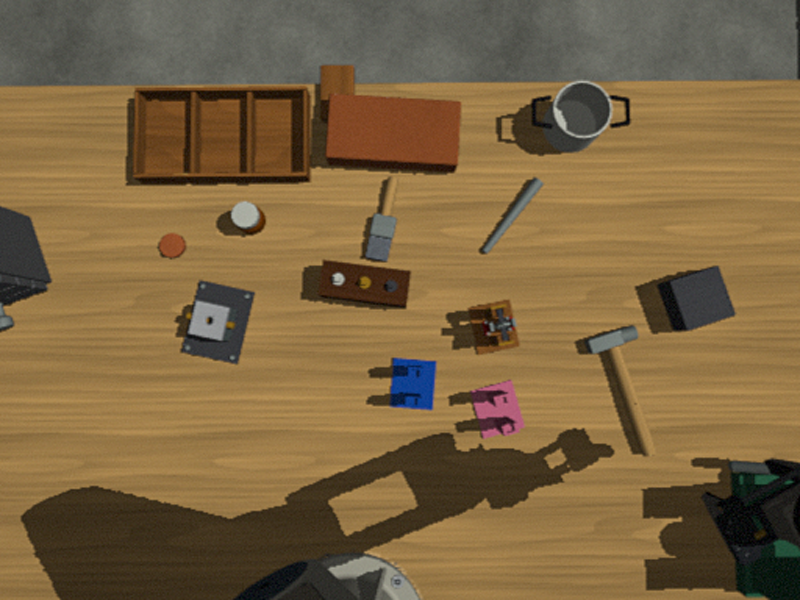

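The top view shows the tongs in the wooden rest at about (497,326), the stock at (365,284) with the brass blank in its middle hole, and the fixture at (210,322). I'll zoom in for measurement.

```bash
cat > zoom.py <<'E'
import cv2,numpy as np,pickle,sys
def crop(n,x0,y0,w,h,k,out,src=None):
    c=pickle.load(open((src or n)+'.pkl','rb'));f=c["frame"][y0:y0+h,x0:x0+w,::-1]
    f=cv2.resize(f,None,fx=k,fy=k,interpolation=cv2.INTER_CUBIC)
    # ticks
    for i in range(0,w,10): cv2.putText(f,str(x0+i),(i*k,8),0,.3,(255,255,255),1); cv2.line(f,(i*k,10),(i*k,14),(255,255,255),1)
    for i in range(0,h,10): cv2.putText(f,str(y0+i),(0,i*k+4),0,.3,(255,255,255),1)
    return f
E
python3 - <<'E'
from zoom import *
a=crop("top",290,180,60,60,9,''); b=crop("top",200,160,70,45,8,''); c=crop("top",110,175,60,60,9,'')
cv2.imwrite('pics/a.png',a);cv2.imwrite('pics/b.png',b);cv2.imwrite('pics/c.png',c)
cv2.imwrite('pics/d.png',crop("scene",170,180,60,60,9,''))
cv2.imwrite('pics/e.png',crop("scene",240,185,75,45,8,''));cv2.imwrite('pics/f.png',crop("scene",315,150,55,50,9,''))
E
```

```text
(no output)
```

View pics/a.png

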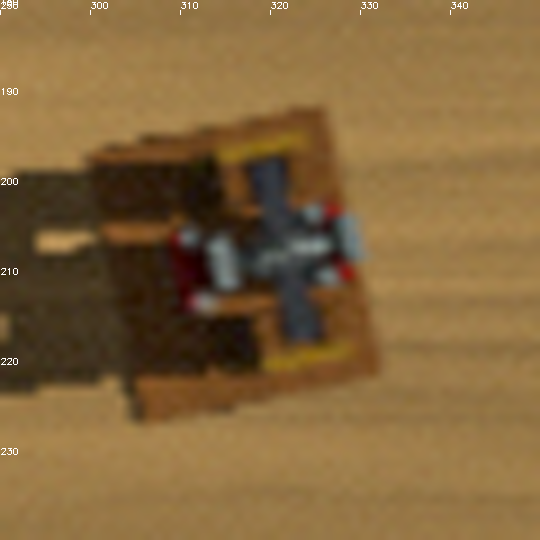

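View pics/b.png

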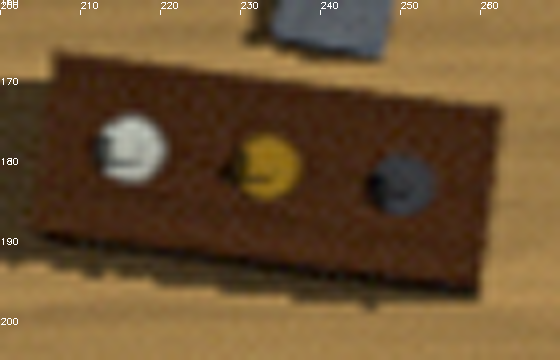

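View pics/c.png

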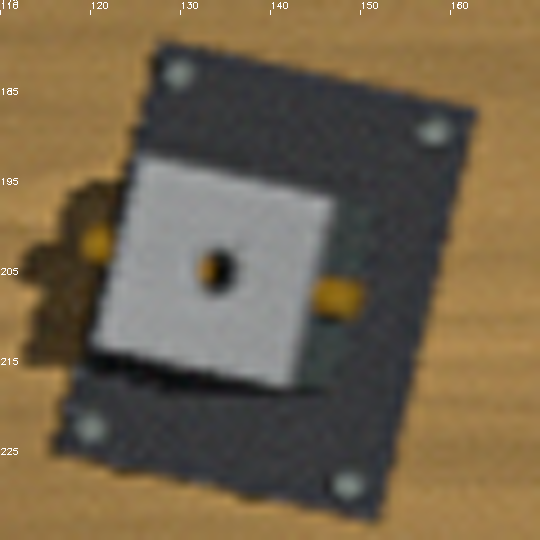

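View pics/d.png

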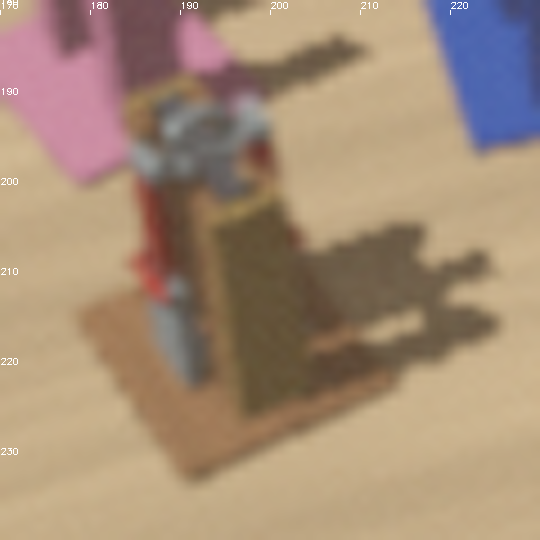

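View pics/e.png

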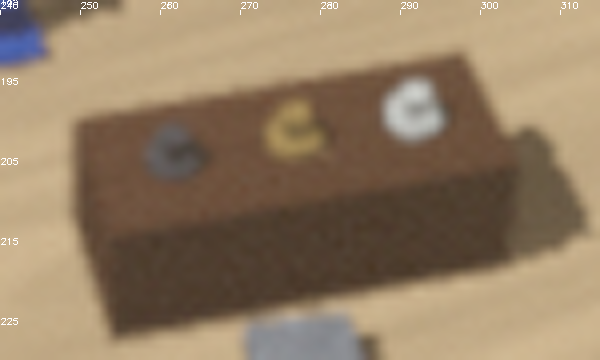

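View pics/f.png

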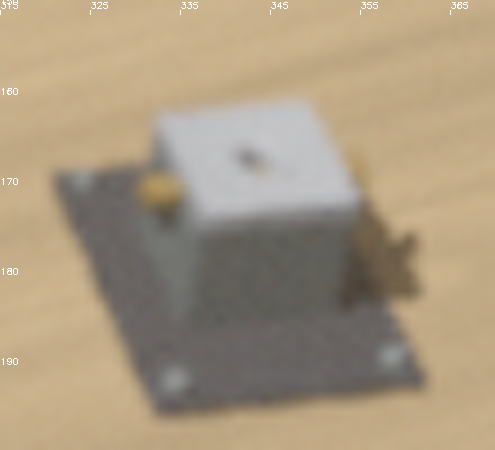

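```bash
cat > geo.py <<'E'
import numpy as np,pickle
from scipy.optimize import least_squares
C={n:pickle.load(open(n+'.pkl','rb')) for n in("scene","top")}
def proj(n,X):
    c=C[n];p=np.atleast_2d(X)@c["R"].T+c["t"];q=p@c["camera_matrix"].T;return q[:,:2]/q[:,2:]
def back(n,uv,z):
    c=C[n];d=c["R"].T@np.linalg.solve(c["camera_matrix"],[uv[0],uv[1],1]);o=-c["R"].T@c["t"];return o+d*(z-o[2])/d[2]
def fit(obs,x0,use=("scene","top")):
    # obs: list (cam,(u,v),(lx,ly,z))
    def f(p):
        c,s=np.cos(p[2]),np.sin(p[2]);e=[]
        for n,uv,l in obs:
            if n in use:e+=list(proj(n,[p[0]+c*l[0]-s*l[1],p[1]+s*l[0]+c*l[1],l[2]])[0]-uv)
        return e
    r=least_squares(f,x0,loss='soft_l1');return r.x,np.round(f(r.x),1)
E
cat > fit1.py <<'E'
from geo import *
def P(n,x0,y0,k,pts,w):return [(n,(x0+a/k-.5,y0+b/k-.5),l) for (a,b),l in zip(pts,w)]
# top view: up=+x, left=+y
z=.004;R=P("top",290,180,9,[(322,107),(381,375),(137,420),(88,158)],[(.0425,-.0375,z),(-.0425,-.0375,z),(-.0425,.0375,z),(.0425,.0375,z)])
R+=P("scene",170,180,9,[(187,468),(80,310),(398,368)],[(.0425,-.0375,z),(-.0425,-.0375,z),(.0425,.0375,z)])
for u in (("top",),("scene",),("scene","top")):
    p,e=fit(R,[.46,-.2,.2],u);print("rest",u,p[:2],np.degrees(p[2]),e)
z=.060;F=P("top",110,175,9,[(140,155),(335,198),(293,387),(95,347),(217,271)],[(.028,.028,z),(.028,-.028,z),(-.028,-.028,z),(-.028,.028,z),(0,0,z)])
F+=P("scene",315,150,9,[(155,112),(308,100),(360,195),(200,215),(250,160)],[(-.028,-.028,z),(-.028,.028,z),(.028,.028,z),(.028,-.028,z),(0,0,z)])
for u in (("top",),("scene",),("scene","top")):
    p,e=fit(F,[.46,.3,-.2],u);print("fixt",u,p[:2],np.degrees(p[2]),e)
z=.056
S=P("top",200,160,8,[(55,52),(500,110),(132,150),(267,168),(402,184)],[(.03,.075,z),(.03,-.075,z),(0,.045,.06),(0,0,.06),(0,-.045,.06)])
S+=P("scene",240,185,8,[(77,122),(463,55),(515,163),(107,237)],[(-.03,-.075,z),(-.03,.075,z),(.03,.075,z),(.03,-.075,z)])
for u in (("top",),("scene",),("scene","top")):
    p,e=fit(S,[.5,.05,-.1],u);print("stock",u,p[:2],np.degrees(p[2]),e)
E
python3 fit1.py
python3 - <<'E'
from zoom import *
for n,x,y in(("top",222,170),("scene",264,190)):
    f=pickle.load(open(n+'.pkl','rb'))["frame"][y:y+22,x:x+22,::-1]
    cv2.imwrite(f'pics/z{n}.png',cv2.resize(f,None,fx=22,fy=22,interpolation=cv2.INTER_CUBIC))
a=cv2.imread('pics/ztop.png');b=cv2.imread('pics/zscene.png');cv2.imwrite('pics/zz.png',cv2.resize(np.hstack([a,b]),(800,400)))
E
```

```text
rest ('top',) [ 0.50698913 -0.25277061] 10.368314717158311 [ 0.2 -0.2 -0.1  0.3  0.3  0.5 -0.4 -0.7]
rest ('scene',) [ 0.50450556 -0.25119346] 11.501162183884476 [ 0.3  0.1 -0.6 -0.6  0.2  0.4]
rest ('scene', 'top') [ 0.50642144 -0.25210043] 10.799820785199449 [-0.2 -0.1 -0.2  0.4  0.2  0.8 -0.7 -0.4 -0.   0.7 -0.7 -0.3  0.   1.1]
fixt ('top',) [0.5216833  0.22960589] -12.390692148561834 [ 0.4  0.3 -0.3 -0.2 -0.5 -0.1  0.5 -0.  -0.1  0.1]
fixt ('scene',) [0.5207139  0.23017293] -13.986484121741745 [-0.   0.1 -0.3 -0.  -0.3  0.5  0.1 -0.1  0.5 -0.5]
fixt ('scene', 'top') [0.52147333 0.22970406] -12.92684608345214 [ 0.5  0.3 -0.3  0.  -0.6  0.1  0.4 -0.1 -0.1  0.1 -0.1  0.4 -0.5  0.
 -0.2  0.6  0.4  0.2  0.5 -0.3]
stock ('top',) [ 0.58199833 -0.02930922] -7.967802461483849 [-0.2 -0.1  0.6 -0.2 -0.2  0.1 -0.1  0.   0.   0.2]
stock ('scene',) [ 0.58328352 -0.03022876] -8.193453445552004 [-0.9 -0.3  0.1 -0.3  0.4  0.3  0.2  0.1]
stock ('scene', 'top') [ 0.5822978  -0.02954628] -8.035369107414152 [-0.1 -0.3  0.6 -0.3 -0.1 -0.  -0.  -0.1  0.1  0.1 -0.9 -0.5  0.2 -0.6
  0.4 -0.1  0.3 -0.1]
```

View pics/zz.png

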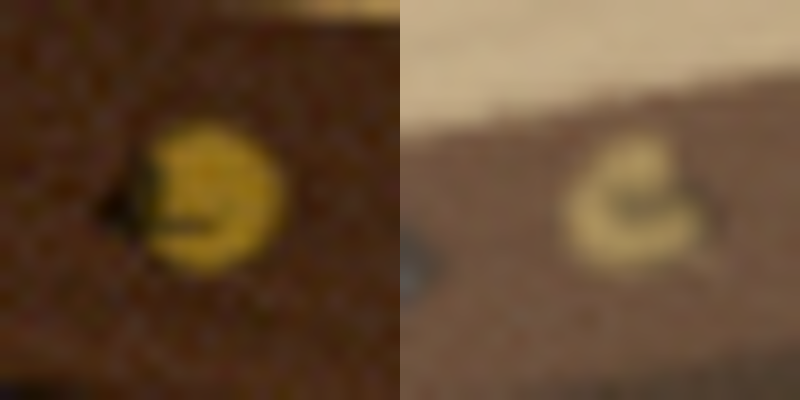

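```bash
python3 - <<'E'
from zoom import *
from geo import *
o=[]
for n,x,y in(("top",226,172),("scene",268,193)):
    f=pickle.load(open(n+'.pkl','rb'))["frame"][y:y+16,x:x+16,::-1]
    f=f[:,:,2].astype(float);f=np.clip((f-f.min())/(f.max()-f.min())*255,0,255).astype(np.uint8)
    o.append(cv2.resize(f,None,fx=25,fy=25,interpolation=cv2.INTER_NEAREST))
    # overlays: project square for yaw candidates
    o.append(cv2.cvtColor(cv2.resize(f,None,fx=25,fy=25,interpolation=cv2.INTER_CUBIC),cv2.COLOR_GRAY2BGR)); 
    im=o[-1]
    for yaw,col in((-8,(0,0,255)),(12,(0,255,0))):
      a=np.radians(yaw);Rm=np.array([[np.cos(a),-np.sin(a)],[np.sin(a),np.cos(a)]])
      for z in(.060,.070):
        q=np.array([[1,1],[1,-1],[-1,-1],[-1,1]])*.0045@Rm.T
        X=np.c_[q+[.5823,-.0295],np.full(4,z)];p=((proj(n,X)-[x,y]+.5)*25).astype(np.int32)
        cv2.polylines(im,[p],True,col,1)
    o[-2]=cv2.cvtColor(o[-2],cv2.COLOR_GRAY2BGR)
cv2.imwrite('pics/sq.png',cv2.resize(np.vstack([np.hstack(o[:2]),np.hstack(o[2:])]),(600,600)))
P=lambda a,b:(290+a/9-.5,180+b/9-.5)
A=back("top",P(267,158),.096);B=back("top",P(304,342),.096);print((A+B)/2,np.degrees(np.arctan2(*(A-B)[[1,0]])),np.linalg.norm(A-B))
E
```

```text
[ 0.50775934 -0.253793    0.096     ] 10.006619451932927 0.052507857683218744
```

View pics/sq.png

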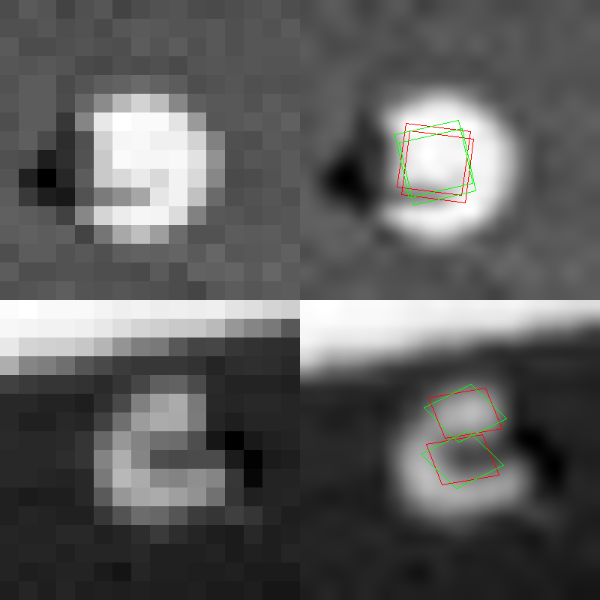

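Both cameras agree to about 2 mm. Tongs: about (0.507, −0.253), yaw 10.4°. Blank: (0.582, −0.0295), yaw about −8°, in the stock's middle hole. Fixture: (0.5215, 0.2297). Next I'll write a helper that converts targets to move units.

```bash
cat > go.py <<'E'
import sys,numpy as np
from plant import r
from scipy.spatial.transform import Rotation as Ro
def units(x,y,z,yaw):
    s=r.state();R=Ro.from_euler('xyz',s['tcp_rot'],degrees=True).as_matrix()
    d=R.T@(np.array([x,y,z])-s['tcp_pos'])/.06
    return np.round(d,3),round(-((yaw-s['tcp_rot'][2]+180)%360-180)/8,3)
if __name__=='__main__':
    s=r.state();print(round(s['time_s'],2),s['tcp_pos'].round(4),s['tcp_rot'].round(2),s['ft_force'].round(2),round(s['width'],4),s['joints'].round(1))
    for a in sys.argv[1:]:print(a,*units(*map(float,a.split(','))))
E
python3 go.py .507,-.253,.2,10.4
```

```text
0.1 [ 0.2777 -0.5594  0.2139] [-179.93    0.     26.4 ] [-0.24  0.54 -0.25] 0.0917 [-63.7  20.3  93.6  -0.   66.2  -0.1]
.507,-.253,.2,10.4 [ 5.694 -2.875  0.236] 2.0
```

Emit:
{"fn": "play_rows", "kwargs": {
  "rows": [
    {"x":0.5,"y":-0.25,"z":0.0,"twist":0.2},
    {"x":1.3,"y":-0.65,"z":0.05,"twist":0.5},
    {"x":2.1,"y":-1.05,"z":0.1,"twist":0.8},
    {"x":2.9,"y":-1.45,"z":0.15,"twist":1.1},
    {"x":3.7,"y":-1.85,"z":0.2,"twist":1.4},
    {"x":4.5,"y":-2.25,"z":0.23,"twist":1.7},
    {"x":5.2,"y":-2.62,"z":0.236,"twist":1.9},
    {"x":5.694,"y":-2.875,"z":0.236,"twist":2.0},
    {"x":5.694,"y":-2.875,"z":0.236,"twist":2.0},
    {"x":5.694,"y":-2.875,"z":0.236,"twist":2.0}
  ],
  "fingers": 91.9,
  "force": 40
}}

```text
time_s: 1.35
tcp_pos: [0.5065, -0.2533, 0.1997]
tcp_rot: [-179.9, 0.1, 10.4]
ft_force: [-1.1, -0.5, 0.6]
width: 0.0921
```

```bash
python3 go.py .507,-.253,.054,10.4; python3 - <<'E'
from plant import r
from geo import *
import cv2
s=r.state();o=[]
for n,x,y in(("top",280,150),("scene",150,130)):
    c=r.read_camera(n);pickle.dump(c,open(n+'1.pkl','wb'));f=c["frame"][y:y+100,x:x+100,::-1]
    f=cv2.resize(f,(400,400),interpolation=cv2.INTER_CUBIC)
    p=(proj(n,s['tcp_pos'])[0]-[x,y]+.5)*4;cv2.circle(f,tuple(p.astype(int)),3,(0,255,0),1);o.append(f)
cv2.imwrite('pics/g1.png',np.hstack(o))
E
```

```text
1.35 [ 0.5065 -0.2533  0.1997] [-1.7993e+02  6.0000e-02  1.0440e+01] [-1.13 -0.51  0.62] 0.0921 [-26.7  16.  101.7   0.   62.5  52.8]
.507,-.253,.054,10.4 [0.011 0.    2.429] 0.004
```

View pics/g1.png

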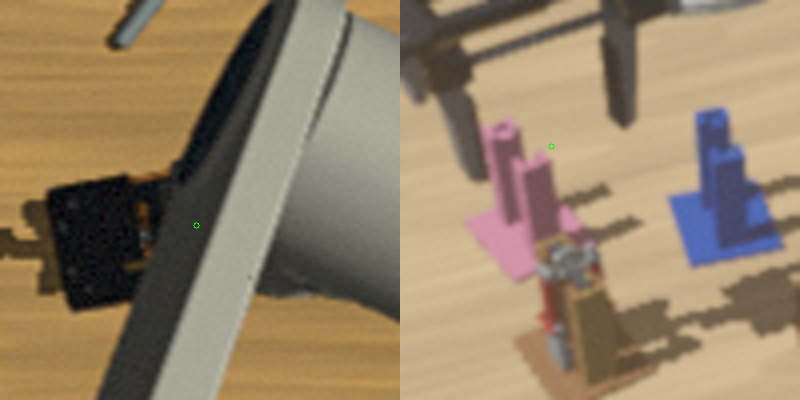

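The scene view shows both fingertips straddling the tongs symmetrically, so I'll descend.

Emit:
{"fn": "play_rows", "kwargs": {
  "rows": [
    {"x":0.01,"z":0.3},
    {"x":0.01,"z":0.8},
    {"x":0.01,"z":1.3},
    {"x":0.01,"z":1.7},
    {"x":0.01,"z":2.0},
    {"x":0.01,"z":2.2},
    {"x":0.01,"z":2.35},
    {"x":0.01,"z":2.42},
    {"x":0.01,"z":2.42}
  ]
}}

```text
invalid input
```

Emit:
{"fn": "play_rows", "kwargs": {
  "rows": [
    {"z":0},
    {"z":0},
    {"z":0},
    {"z":0},
    {"z":0},
    {"z":0}
  ],
  "fingers": 44,
  "force": 40
}}

```text
invalid input
```

Emit:
{"fn": "play_rows", "kwargs": {
  "rows": [
    {"x":0.01,"y":0.0,"z":0.3,"twist":0.0},
    {"x":0.01,"y":0.0,"z":0.8,"twist":0.0},
    {"x":0.01,"y":0.0,"z":1.3,"twist":0.0},
    {"x":0.01,"y":0.0,"z":1.7,"twist":0.0},
    {"x":0.01,"y":0.0,"z":2.0,"twist":0.0},
    {"x":0.01,"y":0.0,"z":2.2,"twist":0.0},
    {"x":0.01,"y":0.0,"z":2.35,"twist":0.0},
    {"x":0.01,"y":0.0,"z":2.43,"twist":0.0},
    {"x":0.01,"y":0.0,"z":2.43,"twist":0.0}
  ]
}}

```text
time_s: 2.58
tcp_pos: [0.5069, -0.2536, 0.0541]
tcp_rot: [-179.9, 0.0, 10.4]
ft_force: [-0.1, -0.3, 0.2]
width: 0.0923
```

Emit:
{"fn": "play_rows", "kwargs": {
  "rows": [
    {"x":0.0,"y":0.0,"z":0.0,"twist":0.0},
    {"x":0.0,"y":0.0,"z":0.0,"twist":0.0},
    {"x":0.0,"y":0.0,"z":0.0,"twist":0.0},
    {"x":0.0,"y":0.0,"z":0.0,"twist":0.0},
    {"x":0.0,"y":0.0,"z":0.0,"twist":0.0},
    {"x":0.0,"y":0.0,"z":0.0,"twist":0.0}
  ],
  "fingers": 36,
  "force": 40
}}

```text
time_s: 3.32
tcp_pos: [0.5068, -0.2535, 0.0541]
tcp_rot: [-179.9, 0.0, 10.4]
ft_force: [-1.2, 0.3, 0.4]
width: 0.0362
```

```bash
cat > look.py <<'E'
import sys,cv2
from plant import r
from geo import *
a=sys.argv;o=[];s=r.state();print(s['ft_force'].round(2),s['width'].round(4),s['tcp_pos'].round(4))
b=s['tcp_pos']
args=list(map(int,a[2:]))
for i,n in enumerate(("top","scene")):
    if 2*i>=len(args):break
    x,y=args[2*i:2*i+2];c=r.read_camera(n);pickle.dump(c,open(f'{a[1]}_{n}.pkl','wb'));f=c["frame"][y:y+80,x:x+80,::-1]
    o.append(cv2.resize(f,(400,400),interpolation=cv2.INTER_CUBIC))
cv2.imwrite(f'pics/{a[1]}.png',np.hstack(o))
E
python3 look.py g2 290 160 155 150
```

```text
Traceback (most recent call last):
  File "look.py", line 4, in <module>
    a=sys.argv;o=[];s=r.state();print(s['ft_force'].round(2),s['width'].round(4),s['tcp_pos'].round(4))
                                                             ^^^^^^^^^^^^^^^^
AttributeError: 'float' object has no attribute 'round'
```

Held at 36.2 mm with negligible side force. I'll record the rest pose (0.5068, −0.2535, 0.0541, 10.4°) and lift.

Emit:
{"fn": "play_rows", "kwargs": {
  "rows": [
    {"x":0.0,"y":0.0,"z":-0.05,"twist":0.0},
    {"x":0.0,"y":0.0,"z":-0.15,"twist":0.0},
    {"x":0.0,"y":0.0,"z":-0.3,"twist":0.0},
    {"x":0.0,"y":0.0,"z":-0.6,"twist":0.0},
    {"x":0.0,"y":0.0,"z":-1.0,"twist":0.0},
    {"x":0.0,"y":0.0,"z":-1.4,"twist":0.0},
    {"x":0.0,"y":0.0,"z":-1.8,"twist":0.0},
    {"x":0.0,"y":0.0,"z":-2.0,"twist":0.0},
    {"x":0.0,"y":0.0,"z":-2.0,"twist":0.0}
  ]
}}

```text
time_s: 4.45
tcp_pos: [0.5075, -0.2539, 0.1753]
tcp_rot: [-180.0, -0.1, 10.4]
ft_force: [0.1, 0.4, -1.8]
width: 0.0359
```

```bash
sed -i "s/s\['width'\].round(4)/round(s['width'],4)/" look.py; python3 look.py g2 290 160 155 130; python3 go.py .582,-.0295,.174,-7
```

```text
[ 0.08  0.4  -1.79] 0.0359 [ 0.5075 -0.2539  0.1753]
4.55 [ 0.5066 -0.2534  0.1737] [-1.7991e+02  7.0000e-02  1.0360e+01] [-0.15 -0.3  -0.75] 0.0365 [-26.8  17.6 103.1   0.   59.5  52.9]
.582,-.0295,.174,-7 [ 1.907e+00 -3.446e+00 -2.000e-03] 2.169
```

View pics/g2.png

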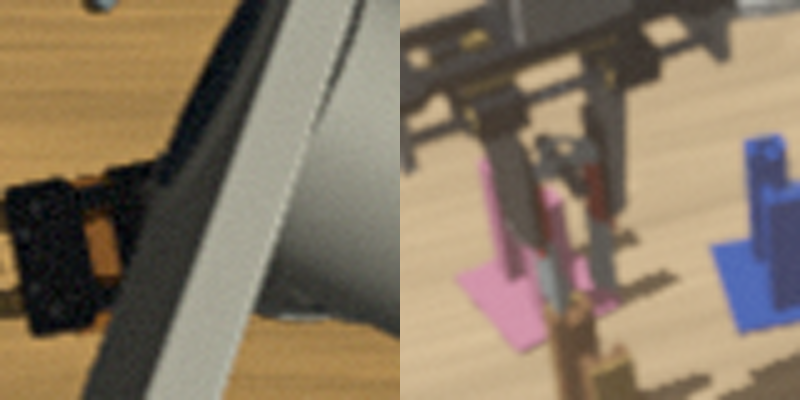

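Emit:
{"fn": "play_rows", "kwargs": {
  "rows": [
    {"x":0.2,"y":-0.35,"z":0.0,"twist":0.2},
    {"x":0.5,"y":-0.9,"z":0.0,"twist":0.6},
    {"x":0.85,"y":-1.55,"z":0.0,"twist":1.0},
    {"x":1.2,"y":-2.2,"z":0.0,"twist":1.4},
    {"x":1.5,"y":-2.8,"z":0.0,"twist":1.8},
    {"x":1.75,"y":-3.2,"z":0.0,"twist":2.05},
    {"x":1.907,"y":-3.446,"z":0.0,"twist":2.169},
    {"x":1.907,"y":-3.446,"z":0.0,"twist":2.169},
    {"x":1.907,"y":-3.446,"z":0.0,"twist":2.169}
  ]
}}

```text
time_s: 5.68
tcp_pos: [0.5813, -0.03, 0.1731]
tcp_rot: [-180.0, 0.2, -7.0]
ft_force: [-0.7, -0.5, -1.8]
width: 0.036
```

```bash
python3 go.py .582,-.0295,.130,-7 .582,-.0295,.109,-7; python3 look.py g3 200 140 240 150
```

```text
5.67 [ 0.5813 -0.03    0.1731] [-179.95    0.18   -6.97] [-0.68 -0.48 -1.8 ] 0.036 [-3.100e+00  1.900e+01  1.011e+02  1.000e-01  6.010e+01  9.380e+01]
.582,-.0295,.130,-7 [ 0.013 -0.009  0.719] 0.003
.582,-.0295,.109,-7 [ 0.014 -0.008  1.069] 0.003
[-0.68 -0.48 -1.8 ] 0.036 [ 0.5813 -0.03    0.1731]
```

View pics/g3.png

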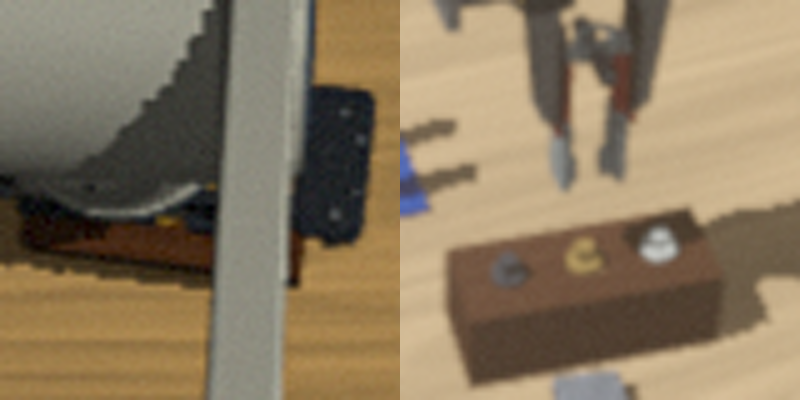

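Emit:
{"fn": "play_rows", "kwargs": {
  "rows": [
    {"x":0.013,"y":-0.009,"z":0.1,"twist":0.0},
    {"x":0.013,"y":-0.009,"z":0.35,"twist":0.0},
    {"x":0.013,"y":-0.009,"z":0.6,"twist":0.0},
    {"x":0.013,"y":-0.009,"z":0.78,"twist":0.0},
    {"x":0.013,"y":-0.009,"z":0.85,"twist":0.0},
    {"x":0.013,"y":-0.009,"z":0.85,"twist":0.0},
    {"x":0.013,"y":-0.009,"z":0.85,"twist":0.0}
  ]
}}

```text
time_s: 6.65
tcp_pos: [0.5826, -0.0297, 0.1229]
tcp_rot: [-179.9, 0.1, -7.0]
ft_force: [0.6, 0.4, -1.0]
width: 0.036
```

```bash
python3 go.py  .582,-.0295,.109,-7; python3 - <<'E'
import cv2
from plant import r
from geo import *
c=r.read_camera("scene");pickle.dump(c,open('g4.pkl','wb'))
x,y=250,165;f=cv2.resize(c["frame"][y:y+50,x:x+55,::-1],None,fx=14,fy=14,interpolation=cv2.INTER_CUBIC)
def dr(X,col):
    p=((proj("scene",X)-[x,y]+.5)*14).astype(np.int32);cv2.polylines(f,[p],True,col,1)
def box(cx,cy,w,h,z,yaw,col,oy=0):
    a=np.radians(yaw);Rm=np.array([[np.cos(a),-np.sin(a)],[np.sin(a),np.cos(a)]])
    q=(np.array([[1,1],[1,-1],[-1,-1],[-1,1]])*[w/2,h/2]+[0,oy])@Rm.T;dr(np.c_[q+[cx,cy],np.full(4,z)],col)
box(.5823,-.0295,.009,.009,.070,-8,(0,0,255));box(.5823,-.0295,.009,.009,.060,-8,(0,0,255))
p=r.state()['tcp_pos']
for s in(-1,1):box(p[0],p[1],.010,.005,p[2]-.0481,-7,(0,255,0),s*.0095)
cv2.imwrite('pics/g4.png',f)
E
```

```text
6.65 [ 0.5826 -0.0297  0.1229] [-1.7994e+02  1.0000e-01 -7.0200e+00] [ 0.64  0.36 -0.98] 0.036 [-3.100e+00  2.250e+01  1.033e+02  1.000e-01  5.430e+01  9.390e+01]
.582,-.0295,.109,-7 [-0.01  -0.003  0.232] -0.003
```

View pics/g4.png

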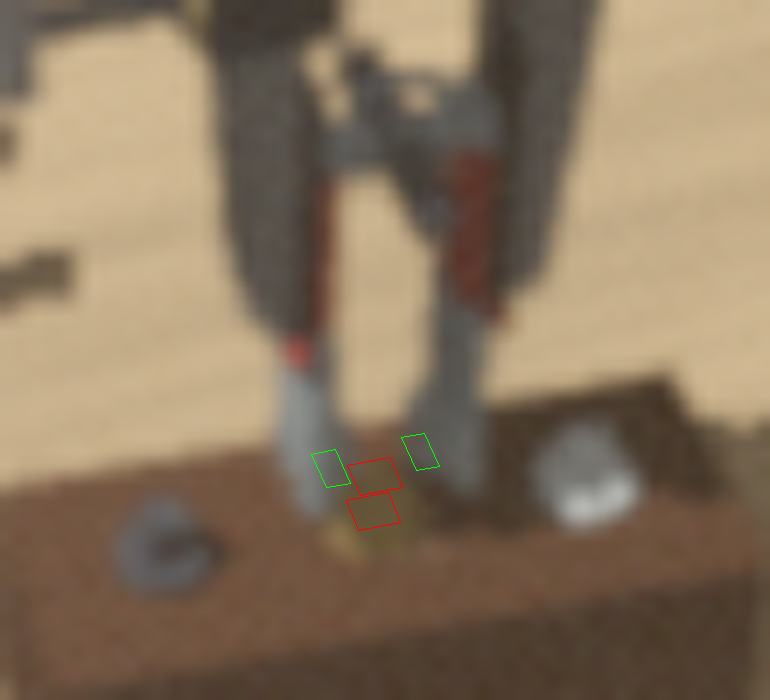

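Projected jaws (green) bracket the blank's square top (red), and the picture agrees: inner edges at about 335 and 410, blank at 375. Descending.

Emit:
{"fn": "play_rows", "kwargs": {
  "rows": [
    {"x":-0.005,"y":0.0,"z":0.05,"twist":0.0},
    {"x":-0.005,"y":0.0,"z":0.1,"twist":0.0},
    {"x":-0.005,"y":0.0,"z":0.15,"twist":0.0},
    {"x":-0.005,"y":0.0,"z":0.19,"twist":0.0},
    {"x":-0.005,"y":0.0,"z":0.225,"twist":0.0},
    {"x":-0.005,"y":0.0,"z":0.225,"twist":0.0}
  ]
}}

```text
time_s: 7.45
tcp_pos: [0.5822, -0.0297, 0.1093]
tcp_rot: [-179.9, 0.1, -7.0]
ft_force: [0.8, 0.5, -0.8]
width: 0.0358
```

Emit:
{"fn": "play_rows", "kwargs": {
  "rows": [
    {"x":0.0,"y":0.0,"z":0.0,"twist":0.0},
    {"x":0.0,"y":0.0,"z":0.0,"twist":0.0},
    {"x":0.0,"y":0.0,"z":0.0,"twist":0.0},
    {"x":0.0,"y":0.0,"z":0.0,"twist":0.0},
    {"x":0.0,"y":0.0,"z":0.0,"twist":0.0}
  ],
  "fingers": 26,
  "force": 50
}}

```text
time_s: 8.07
tcp_pos: [0.5823, -0.0297, 0.1094]
tcp_rot: [-179.9, 0.1, -7.0]
ft_force: [0.5, -0.2, 0.4]
width: 0.0293
```

```bash
python3 go.py; python3 -c "
from plant import r;print(r.state()['moment'])"
```

```text
8.07 [ 0.5823 -0.0297  0.1094] [-1.7994e+02  1.0000e-01 -7.0200e+00] [ 0.55 -0.17  0.45] 0.0293 [-3.100e+00  2.350e+01  1.039e+02  1.000e-01  5.270e+01  9.390e+01]
[0.05637326 0.02771196 0.01135414]
```

Emit:
{"fn": "play_rows", "kwargs": {
  "rows": [
    {"x":0.0,"y":0.0,"z":0.0,"twist":0.0},
    {"x":0.0,"y":0.0,"z":0.0,"twist":0.0}
  ]
}}

```text
time_s: 8.32
tcp_pos: [0.5823, -0.0297, 0.1094]
tcp_rot: [-179.9, 0.1, -7.0]
ft_force: [0.9, -0.7, -0.1]
width: 0.0293
```

```bash
python3 look.py g5 200 140 235 140;python3 go.py
```

```text
[ 0.93 -0.75 -0.07] 0.0293 [ 0.5823 -0.0297  0.1094]
8.43 [ 0.5823 -0.0297  0.1095] [-1.7994e+02  9.0000e-02 -7.0300e+00] [-0.51  0.42 -0.81] 0.0291 [-3.100e+00  2.350e+01  1.039e+02  1.000e-01  5.270e+01  9.390e+01]
```

View pics/g5.png

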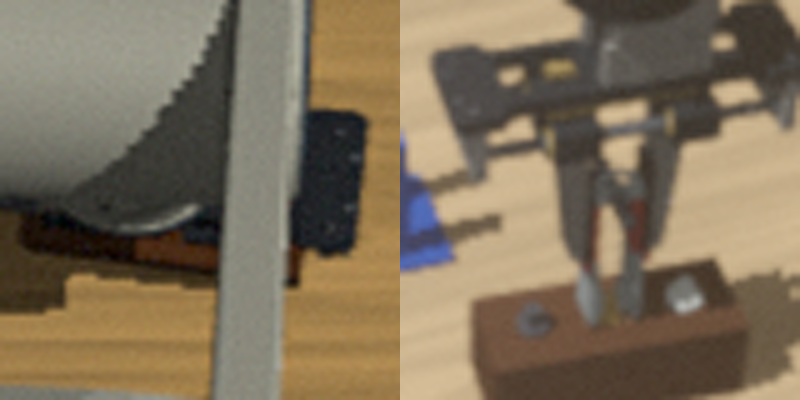

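Width is steady at 29.2 mm, well off the 26 mm end stop, so the jaws are on the blank (pads slightly soft). Lifting straight up.

Emit:
{"fn": "play_rows", "kwargs": {
  "rows": [
    {"x":0.0,"y":0.0,"z":-0.05,"twist":0.0},
    {"x":0.0,"y":0.0,"z":-0.15,"twist":0.0},
    {"x":0.0,"y":0.0,"z":-0.3,"twist":0.0},
    {"x":0.0,"y":0.0,"z":-0.5,"twist":0.0},
    {"x":0.0,"y":0.0,"z":-0.7,"twist":0.0},
    {"x":0.0,"y":0.0,"z":-0.95,"twist":0.0},
    {"x":0.0,"y":0.0,"z":-1.2,"twist":0.0},
    {"x":0.0,"y":0.0,"z":-1.35,"twist":0.0},
    {"x":0.0,"y":0.0,"z":-1.4,"twist":0.0},
    {"x":0.0,"y":0.0,"z":-1.4,"twist":0.0}
  ]
}}

```text
time_s: 9.68
tcp_pos: [0.5823, -0.0298, 0.1933]
tcp_rot: [-179.9, 0.1, -7.0]
ft_force: [0.2, 0.7, -1.5]
width: 0.0294
```

```bash
python3 look.py g6 200 140 235 130;python3 go.py .5215,.2297,.193,-7 .5215,.2297,.193,-13
```

```text
[ 0.19  0.7  -1.51] 0.0294 [ 0.5823 -0.0298  0.1933]
9.78 [ 0.5821 -0.0298  0.1929] [-1.7994e+02  1.4000e-01 -7.0200e+00] [ 0.54  0.42 -0.35] 0.029 [ -3.1  17.8 100.    0.1  62.3  93.9]
.5215,.2297,.193,-7 [-1.531 -4.169  0.007] -0.003
.5215,.2297,.193,-13 [-1.531 -4.169  0.007] 0.747
```

View pics/g6.png

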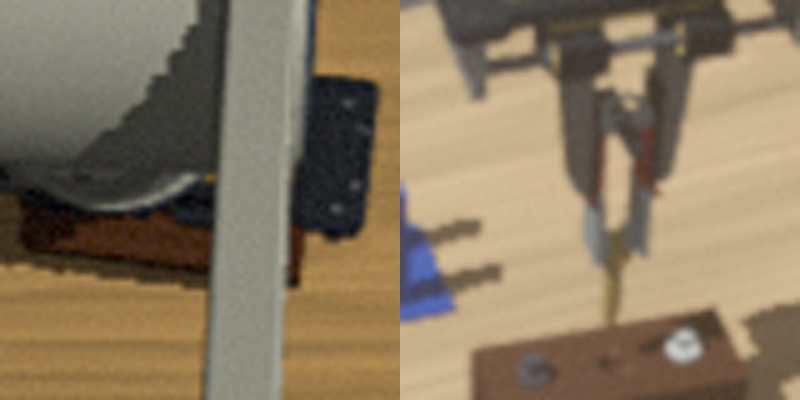

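Brass blank hangs from the tongs, its stem clear of the stock. Steel and white blanks are untouched. Moving to above the fixture.

Emit:
{"fn": "play_rows", "kwargs": {
  "rows": [
    {"x":-0.1,"y":-0.3,"z":0.0,"twist":0.05},
    {"x":-0.3,"y":-0.85,"z":0.0,"twist":0.15},
    {"x":-0.55,"y":-1.5,"z":0.0,"twist":0.3},
    {"x":-0.8,"y":-2.2,"z":0.0,"twist":0.4},
    {"x":-1.05,"y":-2.9,"z":0.0,"twist":0.5},
    {"x":-1.3,"y":-3.5,"z":0.0,"twist":0.6},
    {"x":-1.45,"y":-3.95,"z":0.0,"twist":0.7},
    {"x":-1.531,"y":-4.169,"z":0.0,"twist":0.747},
    {"x":-1.531,"y":-4.169,"z":0.0,"twist":0.747},
    {"x":-1.531,"y":-4.169,"z":0.0,"twist":0.747}
  ]
}}

```text
time_s: 11.02
tcp_pos: [0.5216, 0.2288, 0.1932]
tcp_rot: [-180.0, 0.2, -13.0]
ft_force: [-0.3, -0.1, -1.6]
width: 0.0291
```

```bash
python3 look.py g7 100 160 305 100;python3 go.py .5215,.2297,.170,-13; python3 - <<'E'
from geo import *
import cv2
c=pickle.load(open('g7_scene.pkl','rb'))
x,y=320,125;f=cv2.resize(c["frame"][y:y+55,x:x+50,::-1],None,fx=12,fy=12,interpolation=cv2.INTER_CUBIC)
for X,col in(([.5215,.2297,.06],(0,0,255)),([.5215,.2297,.09],(0,255,0)),([.5215,.2297,.14],(0,255,0))):
    p=((proj("scene",X)[0]-[x,y]+.5)*12).astype(int);cv2.circle(f,tuple(p),3,col,1)
cv2.imwrite('pics/g7b.png',f)
E
```

```text
[-0.26 -0.13 -1.58] 0.0291 [0.5216 0.2288 0.1932]
11.12 [0.5217 0.2287 0.1933] [-1.7998e+02  1.5000e-01 -1.3050e+01] [ 0.05  0.82 -1.65] 0.029 [2.350e+01 1.660e+01 1.016e+02 1.000e-01 6.180e+01 1.264e+02]
.5215,.2297,.170,-13 [-0.006 -0.015  0.389] -0.007
```

View pics/g7b.png

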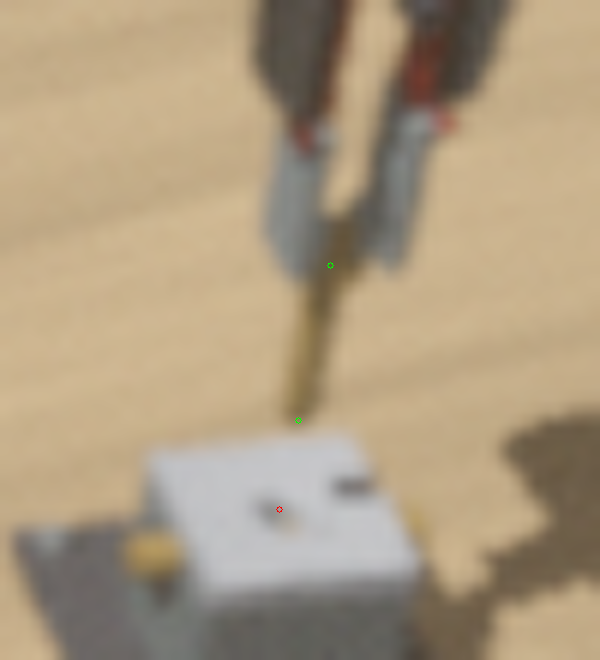

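View pics/g7.png

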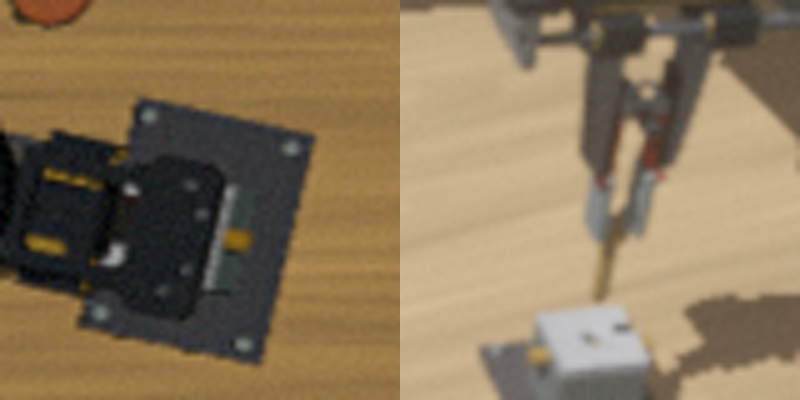

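The foot lies within about 1 px of its predicted spot and over the hole. Lowering until the foot just enters the mouth.

Emit:
{"fn": "play_rows", "kwargs": {
  "rows": [
    {"x":-0.006,"y":-0.015,"z":0.08,"twist":0.0},
    {"x":-0.006,"y":-0.015,"z":0.2,"twist":0.0},
    {"x":-0.006,"y":-0.015,"z":0.32,"twist":0.0},
    {"x":-0.006,"y":-0.015,"z":0.42,"twist":0.0},
    {"x":-0.006,"y":-0.015,"z":0.5,"twist":0.0},
    {"x":-0.006,"y":-0.015,"z":0.56,"twist":0.0},
    {"x":-0.006,"y":-0.015,"z":0.6,"twist":0.0},
    {"x":-0.006,"y":-0.015,"z":0.6,"twist":0.0}
  ]
}}

```text
time_s: 12.12
tcp_pos: [0.5214, 0.2297, 0.1572]
tcp_rot: [-180.0, 0.2, -13.1]
ft_force: [-0.3, -0.2, -0.9]
width: 0.0293
```

```bash
python3 go.py .5215,.2297,.150,-13; python3 - <<'E'
from geo import *
import cv2
from plant import r
c=r.read_camera("scene")
x,y=320,125;f=cv2.resize(c["frame"][y:y+55,x:x+50,::-1],None,fx=12,fy=12,interpolation=cv2.INTER_CUBIC)
cv2.imwrite('pics/g8.png',f)
s=r.state();print(s['ft_force'],s['moment'])
E
```

```text
12.12 [0.5214 0.2297 0.1572] [-1.7998e+02  1.6000e-01 -1.3060e+01] [-0.34 -0.23 -0.94] 0.0293 [2.360e+01 1.900e+01 1.035e+02 1.000e-01 5.770e+01 1.265e+02]
.5215,.2297,.150,-13 [0.001 0.    0.12 ] -0.007
[ 0.08282866 -0.47440224 -1.38447284] [ 0.09553622  0.01474077 -0.02764487]
```

View pics/g8.png

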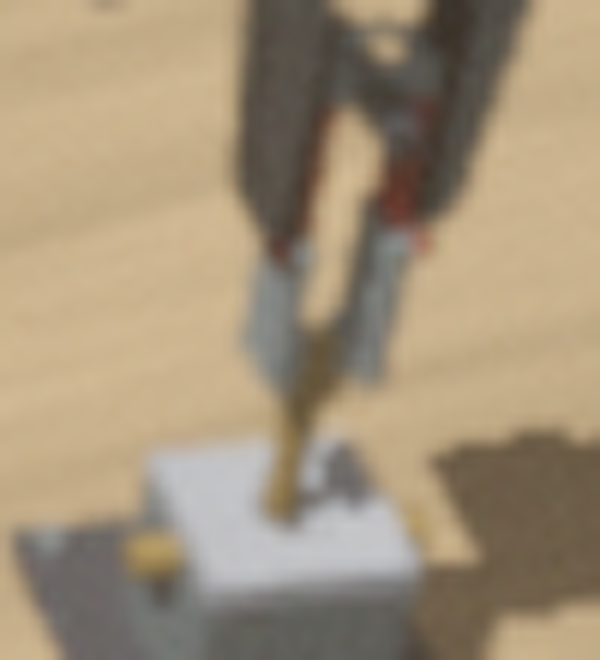

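Foot is in the hole (285,515) with no contact force. Now through the wedging zone, stopping above the pin's highest possible position.

Emit:
{"fn": "play_rows", "kwargs": {
  "rows": [
    {"x":0.0,"y":0.0,"z":0.04,"twist":0.0},
    {"x":0.0,"y":0.0,"z":0.08,"twist":0.0},
    {"x":0.0,"y":0.0,"z":0.12,"twist":0.0},
    {"x":0.0,"y":0.0,"z":0.15,"twist":0.0}
  ]
}}

```text
time_s: 12.68
tcp_pos: [0.5216, 0.2299, 0.1483]
tcp_rot: [-180.0, 0.1, -13.1]
ft_force: [-0.6, 1.5, -0.0]
width: 0.029
```

Emit:
{"fn": "play_rows", "kwargs": {
  "rows": [
    {"x":0.0,"y":0.0,"z":0.03,"twist":0.0},
    {"x":0.0,"y":0.0,"z":0.06,"twist":0.0},
    {"x":0.0,"y":0.0,"z":0.09,"twist":0.0},
    {"x":0.0,"y":0.0,"z":0.12,"twist":0.0},
    {"x":0.0,"y":0.0,"z":0.15,"twist":0.0}
  ]
}}

```text
time_s: 13.3
tcp_pos: [0.5218, 0.23, 0.1394]
tcp_rot: [-179.9, 0.1, -13.1]
ft_force: [-0.2, 0.8, 3.2]
width: 0.0293
```

Wedged through; drag is about 4–5 N net of weight. From here I'll feel for the pin in small steps.

Emit:
{"fn": "play_rows", "kwargs": {
  "rows": [
    {"x":0.0,"y":0.0,"z":0.025,"twist":0.0},
    {"x":0.0,"y":0.0,"z":0.05,"twist":0.0}
  ]
}}

```text
time_s: 13.55
tcp_pos: [0.5218, 0.2301, 0.1363]
tcp_rot: [-179.9, 0.1, -13.1]
ft_force: [0.7, 1.5, 2.3]
width: 0.029
```

Emit:
{"fn": "play_rows", "kwargs": {
  "rows": [
    {"x":0.0,"y":0.0,"z":0.012,"twist":0.0},
    {"x":0.0,"y":0.0,"z":0.025,"twist":0.0}
  ]
}}

```text
time_s: 13.8
tcp_pos: [0.5221, 0.2302, 0.1351]
tcp_rot: [-179.9, 0.1, -13.1]
ft_force: [0.2, 0.7, 8.3]
width: 0.0293
```

Emit:
{"fn": "play_rows", "kwargs": {
  "rows": [
    {"x":0.0,"y":0.0,"z":0.012,"twist":0.0},
    {"x":0.0,"y":0.0,"z":0.025,"twist":0.0}
  ]
}}

```text
time_s: 14.05
tcp_pos: [0.5227, 0.2304, 0.1344]
tcp_rot: [-179.9, 0.0, -13.1]
ft_force: [-0.9, 0.2, 12.5]
width: 0.0295
```

The push has risen to about 14 N in all, with a pin-like slope (~6 N/mm). But the depth is at the shallow limit, so I'll check for slip in the picture before believing it.

```bash
python3 - <<'E'
from geo import *
import cv2
from plant import r
s=r.state();print(s['ft_force'].round(2),s['tcp_pos'].round(4),s['moment'].round(3))
c=r.read_camera("scene");pickle.dump(c,open('g9.pkl','wb'))
x,y=325,130;f=cv2.resize(c["frame"][y:y+45,x:x+45,::-1],None,fx=16,fy=16,interpolation=cv2.INTER_CUBIC)
raw=f.copy()
def ring(z,d,col):
    t=np.linspace(0,2*np.pi,40);X=np.c_[.5215+d/2*np.cos(t),.2297+d/2*np.sin(t),np.full(40,z)]
    cv2.polylines(f,[((proj("scene",X)-[x,y]+.5)*16).astype(np.int32)],True,col,1)
F=s['tcp_pos'][2]-.1034
ring(.06,.0125,(0,0,255));ring(F+.05,.02,(0,255,0));ring(F+.054,.02,(0,255,0))
cv2.imwrite('pics/g9.png',f)
s=r.state();print(s['ft_force'].round(2),s['tcp_pos'].round(4))
E
```

```text
[-0.88  0.17 12.5 ] [0.5227 0.2304 0.1344] [ 0.216  0.145 -0.006]
[-0.38  0.02 11.65] [0.5227 0.2304 0.1345]
```

View pics/g9.png

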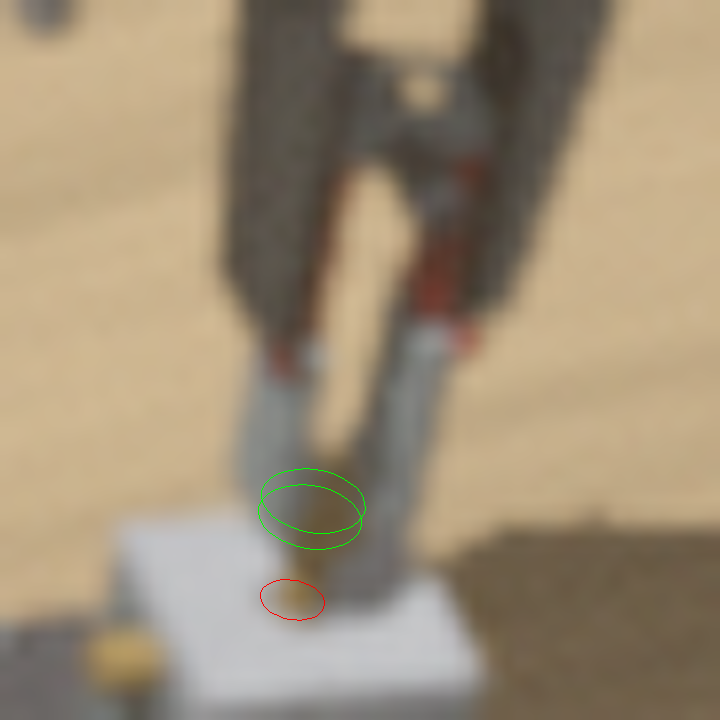

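The flange sits where a no-slip estimate puts it (picture row ~550), foot about 28 mm below the mouth. That fits the pin's range, and the force exceeds the wedge's maximum. I'll keep steady pressure.

Emit:
{"fn": "play_rows", "kwargs": {
  "rows": [
    {"x":0.0,"y":0.0,"z":0.017,"twist":0.0},
    {"x":0.0,"y":0.0,"z":0.017,"twist":0.0}
  ]
}}

```text
time_s: 14.35
tcp_pos: [0.5232, 0.2305, 0.1344]
tcp_rot: [-179.8, -0.0, -13.1]
ft_force: [-1.3, 0.1, 12.1]
width: 0.0292
```

```bash
python3 -c "
from plant import r
for i in range(2):
  s=r.state();print(s['time_s'],s['ft_force'].round(2),s['tcp_pos'].round(5),s['moment'].round(3));r.read_camera('top')"
```

```text
14.35 [-1.25  0.06 12.14] [0.52315 0.23049 0.13442] [0.168 0.311 0.004]
14.4 [-1.34  0.06 11.43] [0.52312 0.2305  0.1344 ] [ 0.189  0.357 -0.031]
```

Emit:
{"fn": "play_rows", "kwargs": {
  "rows": [
    {"x":-0.01,"y":0.01,"z":0.017,"twist":0.0},
    {"x":-0.02,"y":0.015,"z":0.018,"twist":0.0},
    {"x":-0.02,"y":0.015,"z":0.018,"twist":0.0},
    {"x":-0.02,"y":0.015,"z":0.018,"twist":0.0}
  ]
}}

```text
time_s: 14.95
tcp_pos: [0.5225, 0.2302, 0.1344]
tcp_rot: [-179.8, -0.1, -13.0]
ft_force: [-0.7, 0.6, 12.3]
width: 0.0294
```

```bash
python3 -c "
from plant import r
for i in range(2):
  s=r.state();print(s['time_s'],s['ft_force'].round(2),s['tcp_pos'].round(5),s['moment'].round(3));r.read_camera('top')"
```

```text
14.95 [-0.68  0.59 12.27] [0.52252 0.23015 0.13441] [ 0.226  0.19  -0.03 ]
15.0 [-0.56  1.34 11.43] [0.5225  0.23017 0.13442] [ 0.26   0.141 -0.018]
```

Emit:
{"fn": "play_rows", "kwargs": {
  "rows": [
    {"x":-0.01,"y":0.005,"z":0.019,"twist":0.0},
    {"x":-0.01,"y":0.005,"z":0.021,"twist":0.0},
    {"x":-0.01,"y":0.005,"z":0.021,"twist":0.0},
    {"x":-0.01,"y":0.005,"z":0.021,"twist":0.0},
    {"x":-0.01,"y":0.005,"z":0.021,"twist":0.0}
  ]
}}

```text
time_s: 15.68
tcp_pos: [0.5226, 0.2303, 0.1344]
tcp_rot: [-179.7, -0.2, -13.0]
ft_force: [-1.7, 0.6, 12.2]
width: 0.0292
```

```bash
python3 -c "
from plant import r
for i in range(2):
  s=r.state();print(s['time_s'],s['ft_force'].round(2),s['tcp_pos'].round(5),s['moment'].round(3));r.read_camera('top')"
```

```text
15.675 [-1.66  0.64 12.2 ] [0.52263 0.23025 0.13435] [0.192 0.227 0.015]
15.725 [-1.25  0.25 12.16] [0.5226  0.23025 0.13436] [ 0.197  0.206 -0.015]
```

Force holds without creep. One slightly firmer nudge will confirm the spring slope; it stays well under the 18 N pin limit.

Emit:
{"fn": "play_rows", "kwargs": {
  "rows": [
    {"x":-0.01,"y":0.005,"z":0.025,"twist":0.0},
    {"x":-0.01,"y":0.005,"z":0.03,"twist":0.0},
    {"x":-0.01,"y":0.005,"z":0.03,"twist":0.0},
    {"x":-0.01,"y":0.005,"z":0.03,"twist":0.0}
  ]
}}

```text
time_s: 16.27
tcp_pos: [0.5228, 0.2304, 0.1339]
tcp_rot: [-179.7, -0.3, -13.0]
ft_force: [-1.5, -0.0, 13.6]
width: 0.0294
```

```bash
python3 -c "
from plant import r
for i in range(2):
  s=r.state();print(s['time_s'],s['ft_force'].round(2),s['tcp_pos'].round(5),s['moment'].round(3));r.read_camera('top')"
```

```text
16.275 [-1.55 -0.   13.62] [0.52281 0.23036 0.1339 ] [0.114 0.261 0.046]
16.325 [-0.47  0.04 13.65] [0.52285 0.23035 0.13392] [0.152 0.255 0.014]
```

About 15 N in all (10–11 N on the pin), held over half a second, and still rising elastically with travel. Now releasing: open to 36 mm so the tongs stay held.

Emit:
{"fn": "play_rows", "kwargs": {
  "rows": [
    {"x":0.0,"y":0.0,"z":0.0,"twist":0.0},
    {"x":0.0,"y":0.0,"z":0.0,"twist":0.0},
    {"x":0.0,"y":0.0,"z":0.0,"twist":0.0},
    {"x":0.0,"y":0.0,"z":0.0,"twist":0.0}
  ],
  "fingers": 36.3,
  "force": 40
}}

```text
time_s: 16.88
tcp_pos: [0.5228, 0.2303, 0.1339]
tcp_rot: [-179.7, -0.3, -13.0]
ft_force: [-0.6, 0.4, 5.2]
width: 0.0362
```

```bash
python3 go.py; python3 - <<'E'
import cv2
from geo import *
from plant import r
c=r.read_camera("scene")
x,y=325,130;f=cv2.resize(c["frame"][y:y+45,x:x+45,::-1],None,fx=16,fy=16,interpolation=cv2.INTER_CUBIC)
cv2.imwrite('pics/g10.png',f)
E
```

```text
16.88 [0.5228 0.2303 0.1339] [-179.68   -0.29  -13.04] [-0.6   0.43  5.21] 0.0362 [2.360e+01 2.050e+01 1.048e+02 1.000e-01 5.430e+01 1.266e+02]
```

View pics/g10.png

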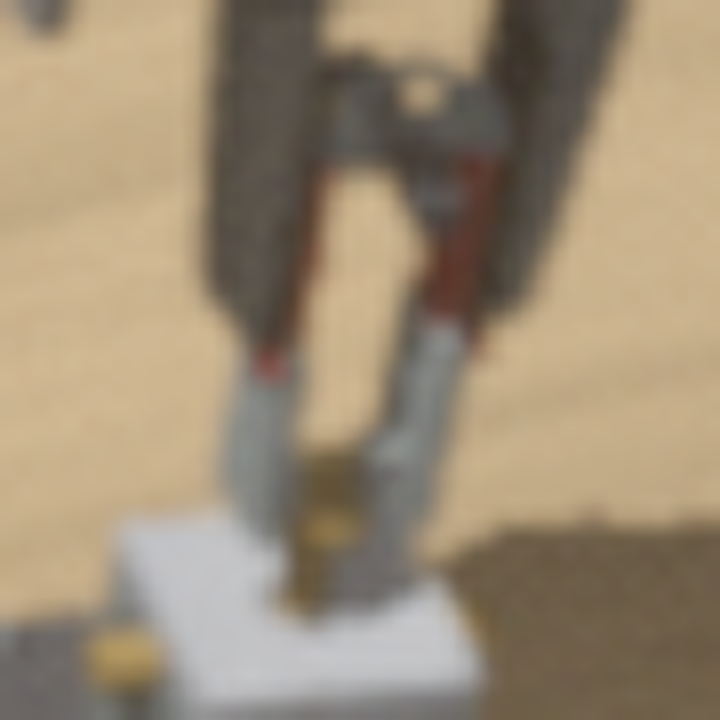

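Jaws are open around the top, flange visible at (330,525). Some upward push remains from the flange against the jaw undersides. Lifting away slowly at first.

Emit:
{"fn": "play_rows", "kwargs": {
  "rows": [
    {"x":0.0,"y":0.0,"z":-0.03,"twist":0.0},
    {"x":0.0,"y":0.0,"z":-0.08,"twist":0.0},
    {"x":0.0,"y":0.0,"z":-0.15,"twist":0.0},
    {"x":0.0,"y":0.0,"z":-0.25,"twist":0.0},
    {"x":0.0,"y":0.0,"z":-0.4,"twist":0.0},
    {"x":0.0,"y":0.0,"z":-0.6,"twist":0.0},
    {"x":0.0,"y":0.0,"z":-0.8,"twist":0.0},
    {"x":0.0,"y":0.0,"z":-0.95,"twist":0.0},
    {"x":0.0,"y":0.0,"z":-1.0,"twist":0.0}
  ]
}}

```text
time_s: 18.05
tcp_pos: [0.5227, 0.2302, 0.1947]
tcp_rot: [-179.6, -0.3, -13.0]
ft_force: [0.0, 0.1, -1.5]
width: 0.0362
```

```bash
python3 go.py .5068,-.2535,.194,10.4; python3 - <<'E'
import cv2
from geo import *
from plant import r
s=r.state()
c=r.read_camera("scene");pickle.dump(c,open('g11.pkl','wb'))
x,y=325,95;f=cv2.resize(c["frame"][y:y+80,x:x+60,::-1],None,fx=8,fy=8,interpolation=cv2.INTER_CUBIC)
def box(cx,cy,w,h,z,yaw,col,oy=0):
    a=np.radians(yaw);Rm=np.array([[np.cos(a),-np.sin(a)],[np.sin(a),np.cos(a)]])
    q=(np.array([[1,1],[1,-1],[-1,-1],[-1,1]])*[w/2,h/2]+[0,oy])@Rm.T;X=np.c_[q+[cx,cy],np.full(4,z)]
    cv2.polylines(f,[((proj("scene",X)-[x,y]+.5)*8).astype(np.int32)],True,col,1)
p=s['tcp_pos']
for sg in(-1,1):box(p[0],p[1],.024,.008,p[2]-.0481,s['tcp_rot'][2],(0,255,0),sg*.014)
t=np.linspace(0,2*np.pi,40)
for F,col in((.0305,(0,0,255)),(.0405,(255,0,0))):
  X=np.c_[.5215+.01*np.cos(t),.2297+.01*np.sin(t),np.full(40,F+.054)]
  cv2.polylines(f,[((proj("scene",X)-[x,y]+.5)*8).astype(np.int32)],True,col,1)
cv2.imwrite('pics/g11.png',f)
E
```

```text
18.05 [0.5227 0.2302 0.1947] [-179.65   -0.34  -13.04] [ 0.02  0.12 -1.51] 0.0362 [2.360e+01 1.640e+01 1.018e+02 1.000e-01 6.130e+01 1.266e+02]
.5068,-.2535,.194,10.4 [ 1.561  7.913 -0.027] -2.931
```

View pics/g11.png

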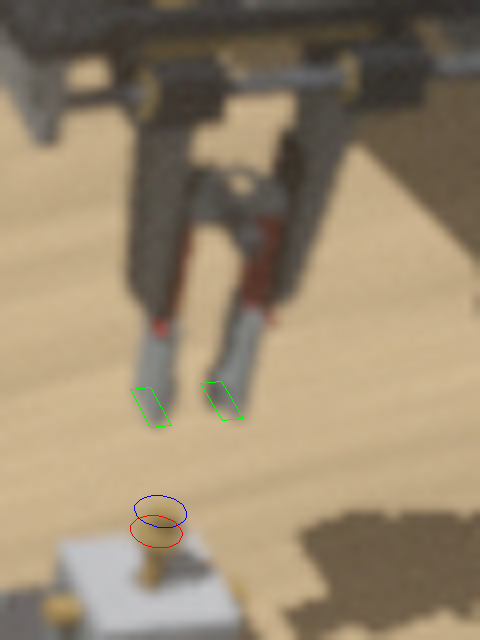

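The blank stands in the fixture at the expected height, and the tongs' tips are where predicted, so slip is 1 mm or less. Returning to the rest.

Emit:
{"fn": "play_rows", "kwargs": {
  "rows": [
    {"x":0.06,"y":0.3,"z":0.0,"twist":-0.1},
    {"x":0.2,"y":1.0,"z":0.0,"twist":-0.4},
    {"x":0.36,"y":1.8,"z":0.0,"twist":-0.7},
    {"x":0.52,"y":2.6,"z":0.0,"twist":-1.0},
    {"x":0.7,"y":3.5,"z":0.0,"twist":-1.4},
    {"x":0.88,"y":4.4,"z":0.0,"twist":-1.75},
    {"x":1.06,"y":5.3,"z":0.0,"twist":-2.1},
    {"x":1.22,"y":6.1,"z":0.0,"twist":-2.4},
    {"x":1.36,"y":6.9,"z":0.0,"twist":-2.7},
    {"x":1.47,"y":7.45,"z":0.0,"twist":-2.85}
  ]
}}

```text
time_s: 19.35
tcp_pos: [0.5072, -0.2272, 0.1921]
tcp_rot: [-179.8, -0.4, 9.7]
ft_force: [-0.2, 0.2, -1.1]
width: 0.0361
```

```bash
python3 go.py .5068,-.2535,.174,10.4
```

```text
19.35 [ 0.5072 -0.2272  0.1921] [-179.8    -0.42    9.75] [-0.22  0.22 -1.07] 0.0361 [-24.5  15.3 103.6   0.5  60.8  55.5]
.5068,-.2535,.174,10.4 [-0.082  0.432  0.299] -0.082
```

Emit:
{"fn": "play_rows", "kwargs": {
  "rows": [
    {"x":-0.04,"y":0.2,"z":0.1,"twist":-0.04},
    {"x":-0.07,"y":0.36,"z":0.2,"twist":-0.07},
    {"x":-0.082,"y":0.432,"z":0.3,"twist":-0.082},
    {"x":-0.082,"y":0.432,"z":0.3,"twist":-0.082},
    {"x":-0.082,"y":0.432,"z":0.3,"twist":-0.082}
  ]
}}

```text
time_s: 19.98
tcp_pos: [0.507, -0.2528, 0.174]
tcp_rot: [-179.8, -0.4, 10.4]
ft_force: [-0.6, 0.2, -1.4]
width: 0.0365
```

```bash
python3 go.py .5068,-.2535,.074,10.4
```

```text
19.98 [ 0.507  -0.2528  0.174 ] [-179.8    -0.42   10.44] [-0.56  0.21 -1.36] 0.0365 [-26.9  17.4 103.3   0.5  59.1  52.4]
.5068,-.2535,.074,10.4 [-0.018  0.016  1.667] 0.005
```

Emit:
{"fn": "play_rows", "kwargs": {
  "rows": [
    {"x":-0.01,"y":0.016,"z":0.2,"twist":0.0},
    {"x":-0.018,"y":0.016,"z":0.5,"twist":0.0},
    {"x":-0.018,"y":0.016,"z":0.9,"twist":0.0},
    {"x":-0.018,"y":0.016,"z":1.25,"twist":0.0},
    {"x":-0.018,"y":0.016,"z":1.5,"twist":0.0},
    {"x":-0.018,"y":0.016,"z":1.63,"twist":0.0},
    {"x":-0.018,"y":0.016,"z":1.667,"twist":0.0},
    {"x":-0.018,"y":0.016,"z":1.667,"twist":0.0}
  ]
}}

```text
time_s: 20.98
tcp_pos: [0.5071, -0.2536, 0.0743]
tcp_rot: [-179.8, -0.4, 10.4]
ft_force: [0.9, -0.2, -1.0]
width: 0.0364
```

```bash
python3 go.py .5068,-.2535,.0541,10.4; python3 look.py g12 280 160 155 150
```

```text
20.98 [ 0.5071 -0.2536  0.0743] [-179.82   -0.45   10.44] [ 0.95 -0.2  -1.02] 0.0364 [-27.   24.9 107.4   0.6  47.5  52.2]
.5068,-.2535,.0541,10.4 [-0.006 -0.002  0.337] 0.005
[ 0.95 -0.2  -1.02] 0.0364 [ 0.5071 -0.2536  0.0743]
```

View pics/g12.png

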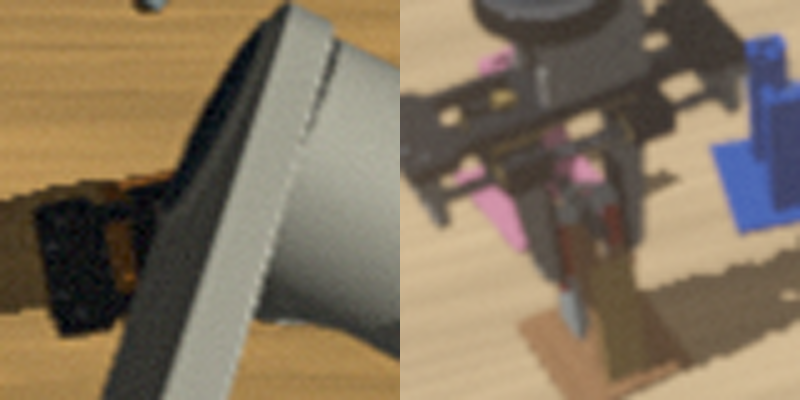

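The tongs are between the posts with no contact force. Lowering into the notches.

Emit:
{"fn": "play_rows", "kwargs": {
  "rows": [
    {"x":-0.006,"y":0.0,"z":0.06,"twist":0.0},
    {"x":-0.006,"y":0.0,"z":0.12,"twist":0.0},
    {"x":-0.006,"y":0.0,"z":0.18,"twist":0.0},
    {"x":-0.006,"y":0.0,"z":0.24,"twist":0.0},
    {"x":-0.006,"y":0.0,"z":0.29,"twist":0.0},
    {"x":-0.006,"y":0.0,"z":0.315,"twist":0.0},
    {"x":-0.006,"y":0.0,"z":0.315,"twist":0.0}
  ]
}}

```text
time_s: 21.95
tcp_pos: [0.5069, -0.2537, 0.0556]
tcp_rot: [-179.8, -0.5, 10.4]
ft_force: [-0.9, -0.8, -1.0]
width: 0.0359
```

```bash
python3 go.py .5068,-.2535,.0541,10.4
```

```text
21.95 [ 0.5069 -0.2537  0.0556] [-179.83   -0.46   10.44] [-0.87 -0.76 -0.98] 0.0359 [-27.   26.4 108.    0.6  45.3  52.1]
.5068,-.2535,.0541,10.4 [-0.002 -0.003  0.025] 0.005
```

Emit:
{"fn": "play_rows", "kwargs": {
  "rows": [
    {"x":0.0,"y":0.0,"z":0.012,"twist":0.0},
    {"x":0.0,"y":0.0,"z":0.025,"twist":0.0},
    {"x":0.0,"y":0.0,"z":0.025,"twist":0.0}
  ]
}}

```text
time_s: 22.32
tcp_pos: [0.507, -0.2537, 0.0541]
tcp_rot: [-179.8, -0.5, 10.4]
ft_force: [0.2, 1.0, -0.5]
width: 0.0361
```

Emit:
{"fn": "play_rows", "kwargs": {
  "rows": [
    {"x":0.0,"y":0.0,"z":0.01,"twist":0.0},
    {"x":0.0,"y":0.0,"z":0.018,"twist":0.0},
    {"x":0.0,"y":0.0,"z":0.018,"twist":0.0}
  ]
}}

```text
time_s: 22.7
tcp_pos: [0.5072, -0.2539, 0.0536]
tcp_rot: [-179.9, -0.5, 10.4]
ft_force: [-2.2, -0.3, 4.7]
width: 0.0359
```

Seated: upward force is 4.7 N. Opening gently, then fully, and rising.

Emit:
{"fn": "play_rows", "kwargs": {
  "rows": [
    {"x":0.0,"y":0.0,"z":0.0,"twist":0.0},
    {"x":0.0,"y":0.0,"z":0.0,"twist":0.0},
    {"x":0.0,"y":0.0,"z":0.0,"twist":0.0}
  ],
  "fingers": 46
}}

```text
time_s: 23.08
tcp_pos: [0.5072, -0.2539, 0.0535]
tcp_rot: [-179.9, -0.5, 10.4]
ft_force: [0.5, -0.4, 0.2]
width: 0.0461
```

Emit:
{"fn": "play_rows", "kwargs": {
  "rows": [
    {"x":0.0,"y":0.0,"z":0.0,"twist":0.0},
    {"x":0.0,"y":0.0,"z":0.0,"twist":0.0},
    {"x":0.0,"y":0.0,"z":0.0,"twist":0.0},
    {"x":0.0,"y":0.0,"z":0.0,"twist":0.0},
    {"x":0.0,"y":0.0,"z":0.0,"twist":0.0},
    {"x":0.0,"y":0.0,"z":0.0,"twist":0.0}
  ],
  "fingers": 91.9
}}

```text
time_s: 23.82
tcp_pos: [0.5072, -0.2539, 0.0535]
tcp_rot: [-179.9, -0.5, 10.4]
ft_force: [-0.0, 0.4, -0.4]
width: 0.0918
```

```bash
python3 go.py; python3 look.py g13 280 160 155 150
```

```text
23.82 [ 0.5072 -0.2539  0.0535] [-179.86   -0.49   10.44] [-0.03  0.39 -0.41] 0.0918 [-27.   26.6 108.    0.6  45.1  52.1]
[-0.03  0.39 -0.41] 0.0918 [ 0.5072 -0.2539  0.0535]
```

View pics/g13.png

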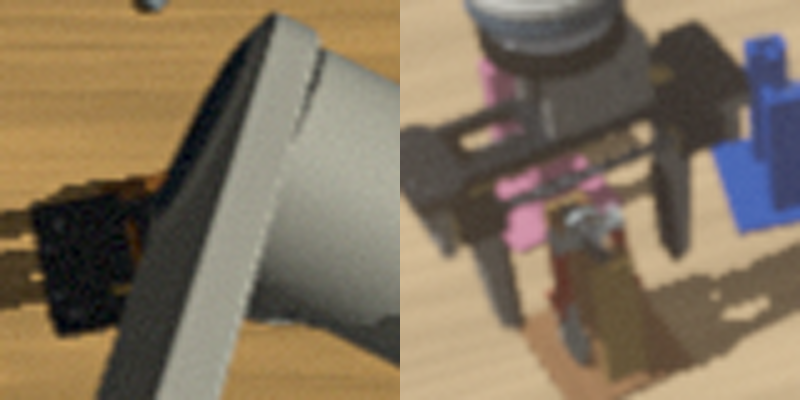

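The tongs hang in the rest with the fingers clear. Rising, then moving aside for a full check.

Emit:
{"fn": "play_rows", "kwargs": {
  "rows": [
    {"x":0.0,"y":0.0,"z":-0.2,"twist":0.0},
    {"x":0.0,"y":0.0,"z":-0.6,"twist":0.0},
    {"x":0.0,"y":0.0,"z":-1.2,"twist":0.0},
    {"x":0.0,"y":0.0,"z":-1.8,"twist":0.0},
    {"x":0.0,"y":0.0,"z":-2.4,"twist":0.0},
    {"x":0.0,"y":0.0,"z":-2.8,"twist":0.0},
    {"x":0.0,"y":0.0,"z":-3.0,"twist":0.0}
  ]
}}

```text
time_s: 24.8
tcp_pos: [0.5063, -0.2549, 0.2357]
tcp_rot: [-180.0, -0.6, 10.4]
ft_force: [-0.5, 0.4, 0.3]
width: 0.0922
```

Emit:
{"fn": "play_rows", "kwargs": {
  "rows": [
    {"x":-0.5,"y":0.5,"z":0.0,"twist":0.0},
    {"x":-1.0,"y":1.1,"z":0.0,"twist":0.0},
    {"x":-1.5,"y":1.8,"z":0.0,"twist":0.0},
    {"x":-2.0,"y":2.5,"z":0.0,"twist":0.0},
    {"x":-2.5,"y":3.1,"z":0.0,"twist":0.0},
    {"x":-2.8,"y":3.5,"z":0.0,"twist":0.0},
    {"x":-2.8,"y":3.5,"z":0.0,"twist":0.0}
  ]
}}

```text
time_s: 25.68
tcp_pos: [0.3779, -0.4931, 0.2331]
tcp_rot: [-179.9, -0.6, 10.3]
ft_force: [1.1, -0.0, -0.5]
width: 0.0919
```

```bash
python3 - <<'E'
import cv2
from geo import *
from plant import r
o=[]
for n in("top","scene"):
    c=r.read_camera(n);pickle.dump(c,open(f'end_{n}.pkl','wb'));f=c["frame"][:,:,::-1]
    a=(lambda x,y,w,h:cv2.resize(f[y:y+h,x:x+w],(390,290),interpolation=cv2.INTER_CUBIC))
    o+= [a(290,180,60,45),a(110,180,60,45)] if n=="top" else [a(165,180,60,45),a(315,148,54,40)]
cv2.imwrite('pics/end.png',np.vstack([np.hstack(o[:2]),np.hstack(o[2:])]))
cv2.imwrite('pics/endtop.png',cv2.resize(C and pickle.load(open('end_top.pkl','rb'))["frame"][:,:,::-1],(800,600)))
E
python3 go.py
```

```text
25.77 [ 0.379  -0.4912  0.2332] [-179.88   -0.6    10.41] [-0.15  0.39 -0.35] 0.092 [-52.8  18.8  93.2   0.6  67.9  26.5]
```

View pics/end.png

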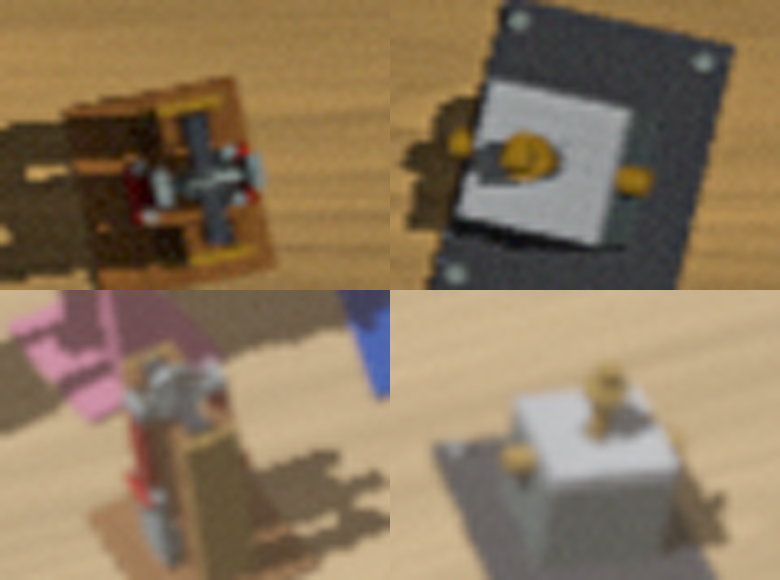

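View pics/endtop.png

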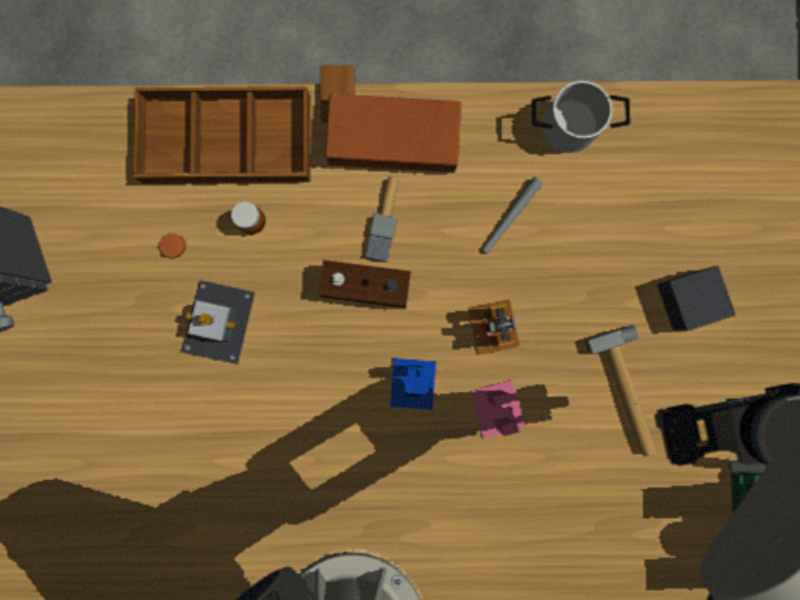

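Tongs hang level with their crossbar in both notches, the brass blank stands in the fixture, and everything else is unmoved. I'll measure the blank's standing height before handing in.

```bash
python3 - <<'E'
import cv2
from geo import *
c=pickle.load(open('end_scene.pkl','rb'))
x,y=332,150
out=[]
for F in(.030,.034,.038,.042):
    f=cv2.resize(c["frame"][y:y+24,x:x+24,::-1],None,fx=16,fy=16,interpolation=cv2.INTER_CUBIC)
    t=np.linspace(0,2*np.pi,40)
    for z,d,col in((F+.054,.02,(0,255,0)),(F+.05,.02,(0,200,0)),(.06,.0125,(0,0,255))):
        X=np.c_[.5215+d/2*np.cos(t),.2297+d/2*np.sin(t),np.full(40,z)]
        cv2.polylines(f,[((proj("scene",X)-[x,y]+.5)*16).astype(np.int32)],True,col,1)
    a=np.radians(-13);Rm=np.array([[np.cos(a),-np.sin(a)],[np.sin(a),np.cos(a)]])
    q=np.array([[1,1],[1,-1],[-1,-1],[-1,1]])*.0045@Rm.T
    cv2.polylines(f,[((proj("scene",np.c_[q+[.5215,.2297],np.full(4,F+.064)])-[x,y]+.5)*16).astype(np.int32)],True,(255,0,0),1)
    out.append(cv2.resize(f,(290,290)))
cv2.imwrite('pics/h.png',np.vstack([np.hstack(out[:2]),np.hstack(out[2:])]))
E
```

```text
(no output)
```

View pics/h.png

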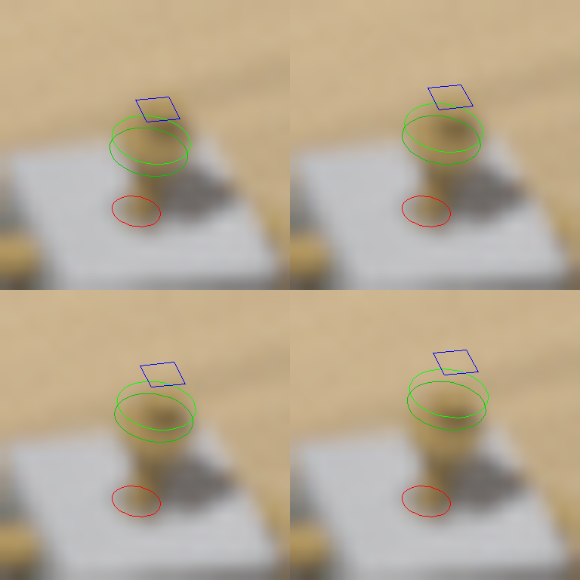

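```bash
python3 -c "
from plant import r
print(r.hand_in())"
```

```text
the job is handed in; nothing more can be done
None
```

The job is done and handed in at about 26 s. The brass blank stands on the stop in the fixture, and the tongs hang back in their rest. I handled the blank only with the tongs.

- **Pressing down:** After about 4–5 N of drag, the push rose elastically. It held at 13.5–15 N in all (about 9–11 N on the pin) for roughly two seconds, and then I let go.
- **Tongs:** The seat pushed back with about 5 N before I opened the fingers. The final pictures show the crossbar in both notches, and the gripper is clear of everything.
- **Blank's height:** The final picture puts the foot about 30 mm below the mouth, inside the pin's 27–47 mm range.
- **Other things on the bench:** The other blanks and bystanders look unmoved.

**Checks that disagreed:**
- **Grip width:** It read 29.2 mm on the blank instead of the expected 31 mm. I put this down to soft pads.
- **Spring slope:** It measured about 4–6 N/mm against the nominal 8.
- **Drift while pressing:** The tool moved about 1 mm and tilted about 0.3°.
- **Depth from tool position:** It gave about 28 mm at first contact, slightly less than the final picture, which is good to about 2 mm.

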